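# Wring the riser block onto the sprung pad of the lathe's tool-post stand

### The arm

A 6-joint arm with a two-finger parallel gripper is mounted at the origin on the work surface. World frame = base frame: x ahead of the robot, y to its left, z up, the work surface at z = 0. Lengths are in m, angles in rad, forces in N, time in s.
With the tool pointing down it reaches from about 0.275 to 0.75 m from the base axis. Payload 10.2 kg.
Tool frame: the origin (TCP) lies at the very end of the fingers, on their centre line; the grasp point (between the pads) lies 19 mm behind it (grasp_offset is the distance from the TCP to the grasp point, in m); y points along the fingers, z is the direction in which the jaws open and shut, and the axes are right-handed (so a half turn about y gives the same grasp; the last joint's range is limited). The gripper opens to 85 mm and grips with 20 to 120 N. Pads are 22 mm wide; open, the fingers measure 114 mm over their backs; the gripper's body (76 mm by 85 mm) begins 54 mm behind the grasp point. The pads swing forward as they close: fully open they stand 13 mm farther back than shut.
Start: joints at [-0.223, 0.313, 1.498, -0, 1.331, -0.223], TCP at [0.525, -0, 0.231] pointing down, gripper open.
Joint ranges: [-2.94, 2.94], [-0.97, 2.17], [0.19, 2.56], [-1.23, 4.37], [0.02, 3.11], [-2.88, 2.88]. Speed limits (rad/s): [2.39, 2.39, 3.01, 3.14, 3.14, 3.14].

### API

Orientations are given as a unit quaternion [w, x, y, z].
In Python, from workcell import * gives the robot as it stands.
- The arm moves only by the tool arm_command, never from a script. Its argument "commands" is a list of rows, each a list of 3 entries, a list of its own where there are three numbers: the shift along the tool's x, y, z as a fraction of full scale, then the turn about the tool's y as a fraction of full scale, then the gripper command: -1 is fully open, 1 is shut, values between are in proportion. In form: [[[dx, dy, dz], turn, grip], ...]. A call has exactly 8 rows; each row is the pose to reach, as a shift and turn from the pose commanded when the call began, along the tool's axes at that moment, turning the shorter way round; what a row does not reach only later rows make up. Full scale, the value 1, is 0.2 m for a shift and 360 degrees for a turn. A row lasts 1/10 s, in which the tool goes at most 50 mm and 8.59 degrees, less where a joint would pass 70% of its speed; a pose out of reach is approached as far as the arm can. A call with a number of a shift or a turn outside -1 to 1 is refused whole. A call with a gripper value outside its range is refused whole. The fingers move at their own pace and stop on an object; "newtons" is the grip in N (left out, the last holds). Time passes only in rows, so rows that repeat a pose let the fingers close, or fill a call up. It gives the time, the measured TCP pose, the force and the opening at its end, in the units of the state.
- get_state(): the state, without advancing time (a new reading comes with each control period).
- camera(name): name is "scene" or "side" or "wrist"; returns a dict with "frame" (400x640x3 uint8, blue, green, red), "vertical_fov" (degrees; the focal length in pixels is half the picture's height over the tangent of half this angle, whatever the lens; pixels are square), "cx", "cy" (the principal point, pixels), "k1" (the pictures are not rectified: a ray, as slopes to the right and down, at radius r is drawn at 1 + k1 r^2 times it, then the intrinsics apply), "pose" (4x4, takes a point from camera to world coordinates); the wrist camera has in their place "mount" (4x4, takes a point from camera to tool coordinates, whose origin is the TCP and whose axes are the tool frame's). Camera axes: x right, y up, looking along -z (the intrinsics and any distortion apply to the point x, -y, -z); pixel columns grow to the right and rows downward; lengths in m; the calibration is good to about 2 mm. A picture is of the moment at which its call begins: read the wrist's pose just before it. There is no depth.
- sign_off(): hands the job in, once; it reports no verdict.
The state is a dict: "t": time; "q": joint angles; "qd": joint speeds; "effort": joint torques, N m; "tcp_pos": TCP position; "tcp_rot": TCP orientation; "ft_force": force on the tool from outside, world axes, zero at the start; "ft_torque": the same for the moment, N m; "finger_gap": opening from 0.0 (shut) to 1.0 (fully open).
Only numpy, scipy, OpenCV 4.12 (cv2) and the standard library are available. Lean on these libraries where they do the work, as an engineer would, in place of code of your own. Each camera call takes 0.05 s, during which the arm holds its last target.

### The job

Wring the stepped aluminium riser block onto the sprung steel pad of the tool-post stand: with its low tongue pointing at the stop, lay it flat on the pad a few centimetres short of home, press until the pad sinks, and slide it, still pressed, into the throat between hook and sill until the tongue is fully home against the stop. The throat's height is different every time, so feel for it: pressed too little the tongue catches on the hook, pressed too far on the sill. When you let go, the block must lie flat on the pad, its sides and rear end flush with it and the hook holding it down; leave the two other aluminium blocks where they are.

Things in the scene. Friction and masses are not known exactly. Their poses are not given: they have to be found in the camera images.
- riser_center (a point): Bare aluminium riser block, 0.36-0.56 kg, the only one with a step: a body 80 mm long (x), 44 wide (y), 44 high, with a low tongue at its +x end. The point is the body's centre, 22 mm above the underside; the tongue is 20 mm long, 44 wide, 16 high, flush with the underside, its end 60 mm along +x. It starts upright on the bench, tongue away from the robot within 35 degrees. Grasp high, across the width.
- pad_center (a point): Centre of the ground top face of the sprung steel pad, 86 mm long (x), 44 mm wide (y), on a dark steel base fixed to the bench; face 60 to 72 mm above the bench (varies), level. x points to the stop, z up; yaw -29 to 23 degrees. The point sinks with the pad. With the riser home, its body's centre is at x = -3 mm, y = 0, z = 22 mm from here, its rear end flush with the pad's.
- stop (a point): Keeper, a fixed steel post 44 mm wide at the pad's +x end. The point is on the upright stop face that the tongue's end must touch, mid-width, 57 mm along +x from the pad's centre, level with the unpressed pad. From the post a square-edged hook, 10 mm thick, and below it a sill reach 14 mm back (edge at x = 43 mm). The throat between them is 18.2 mm high, for the 16 mm tongue.
- pad (a joint): How far the pad is pressed down, m (0 unpressed, hard end 11 mm). About 6.5 N starts it, then 2 N per mm (10.5 N at 2 mm, 18.5 N at 6 mm, block's weight included; that weight alone does not sink it). The keeper's height is not reported: the tongue clears the hook at a depth of 1.2 to 7.2 mm, and 2.2 mm deeper meets the sill. Released at home, the riser rises to the hook and stays there.
- plain_center (a point): Bystander: plain aluminium block 80 x 44 x 44 mm without a step, the point at its centre. Leave it alone.
- bar_center (a point): Bystander: plain aluminium bar 110 x 36 x 30 mm high without a step, the point at its centre. Leave it alone.
There are look-alikes about, which are no part of the job. What is shaped like the part that bears riser_center but purple is not meant.

How it is judged:
On the way:
1. the riser lies flat on the pad, 16 to 75 mm short of home and roughly in line with it, and presses the pad down by more than 1 mm (x of riser_center in the frame of pad_center between -0.078 and -0.019 m and y of riser_center in the frame of pad_center between -0.012 and 0.012 m and angle between the z axis of riser_center and the z axis of pad_center, either way round below 0.04 rad and value of joint pad above 0.001 m and contact force between riser and pad above 4 N), for 0.1 s.
At the end, for the whole second after the job is handed in: Riser flat on the pad (0.04 rad), tongue in the throat within 3.5 mm of the stop, sides within 4 mm of the pad's and parallel (0.06 rad), the hook keeping the pad 0.7 to 8.5 mm down under more than 5 N; released, at rest; the two other blocks within 20 mm of their starts (x of riser_center in the frame of pad_center between -0.0065 and 0.0005 m and y of riser_center in the frame of pad_center between -0.004 and 0.004 m and angle between the z axis of riser_center and the z axis of pad_center, either way round below 0.04 rad and angle between the x axis of riser_center and the x axis of pad_center, either way round below 0.06 rad and angle between riser_center's own z axis and vertical below 0.05 rad and z of riser_center in the frame of pad_center between 0.019 and 0.025 m and value of joint pad between 0.0007 and 0.0085 m and contact force between riser and pad above 5 N and linear speed of riser below 0.01 m/s and distance of each of plain_center, bar_center from where it was at the start of the episode below 0.02 m); the robot touches nothing.
It fails at once if one of the two other aluminium blocks is moved by more than 20 mm (distance of any of plain_center, bar_center from where it was at the start of the episode above 0.02 m).
It also fails if it takes over 72 s, if anything falls off the work surface, if the arm or the gripper's body presses on something with over 40 N, if the wrist force passes 120 N, or if a joint passes its speed limit or range.

## Working session

There is one attempt and no reset: what is moved stays moved. The work goes in short steps, Python scripts to look and compute and a tool call to move; the robot and the scene stay as the last step left them, time stands still between calls to the robot, and variables do not carry over. Pictures are saved under pics/ and viewed, and the job is handed in when it is done.

Besides the shell and the picture viewer there is one more tool, called after "Call:" as name([rows], argument=value, ...), one row to a line, values as JSON. arm_command: Moves the arm, as the interface text tells. Shift numbers are shares of 0.2 m and turn numbers shares of 360 degrees, none past 1 either way. Its arguments: {"type":"object","properties":{"commands":{"type":"array","items":{"type":"array"}},"newtons":{"type":"number"}},"required":["commands"]}

```bash
ls; mkdir -p pics; python3 - <<'E'
from workcell import *
import cv2, numpy as np
s=get_state(); print({k:np.round(v,4).tolist() for k,v in s.items()})
for n in ["scene","side","wrist"]:
    c=camera(n); cv2.imwrite(f"pics/{n}0.png",c["frame"])
    print(n,{k:(np.round(v,4).tolist()) for k,v in c.items() if k!="frame"})
E
```

```text
pics
{'t': 0.0, 'q': [-0.2234, 0.3135, 1.4985, 0.0, 1.331, -0.2234], 'qd': [0.0011, 0.0009, 0.0, 0.0013, -0.0012, -0.0003], 'effort': [-0.0006, -41.2261, -25.9742, -0.0004, 0.0041, -0.0], 'tcp_pos': [0.5247, 0.0001, 0.2307], 'tcp_rot': [0.4998, -0.5002, 0.5004, -0.4996], 'ft_force': [0.3351, -0.9298, 0.4897], 'ft_torque': [0.04, -0.0336, -0.0267], 'finger_gap': 0.9996}
scene {'vertical_fov': 44.2769, 'cx': 317.964, 'cy': 199.317, 'k1': 0.0264, 'pose': [[-0.3753, -0.73, 0.5713, 1.091], [0.9269, -0.2926, 0.235, 0.2766], [-0.0044, 0.6177, 0.7864, 0.9222], [0.0, 0.0, 0.0, 1.0]]}
side {'vertical_fov': 53.0011, 'cx': 324.2955, 'cy': 198.3924, 'k1': 0.0025, 'pose': [[0.8548, 0.2488, -0.4554, 0.1114], [-0.5185, 0.4446, -0.7304, -0.6021], [0.0207, 0.8605, 0.509, 0.5001], [0.0, 0.0, 0.0, 1.0]]}
wrist {'vertical_fov': 64.1027, 'cx': 320.3694, 'cy': 195.9043, 'k1': -0.0238, 'mount': [[0.0001, -0.9569, -0.2904, -0.0743], [-0.0001, 0.2904, -0.9569, -0.1427], [1.0, 0.0002, -0.0001, -0.0001], [0.0, 0.0, 0.0, 1.0]]}
```

View pics/scene0.png

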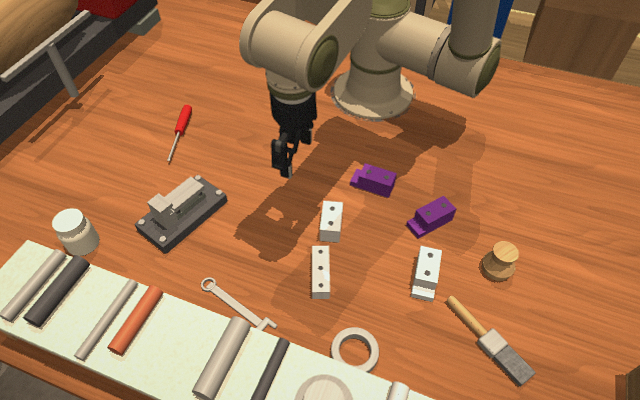

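View pics/side0.png

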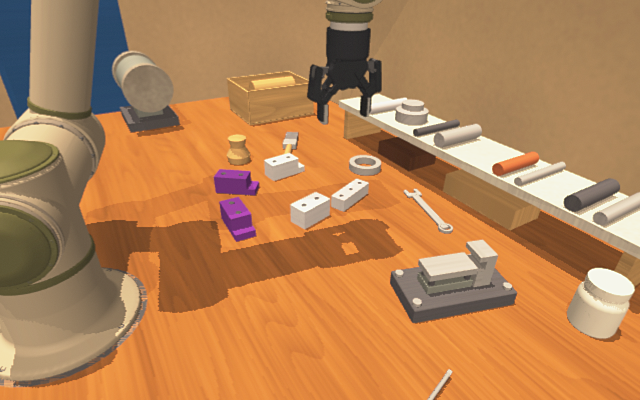

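View pics/wrist0.png

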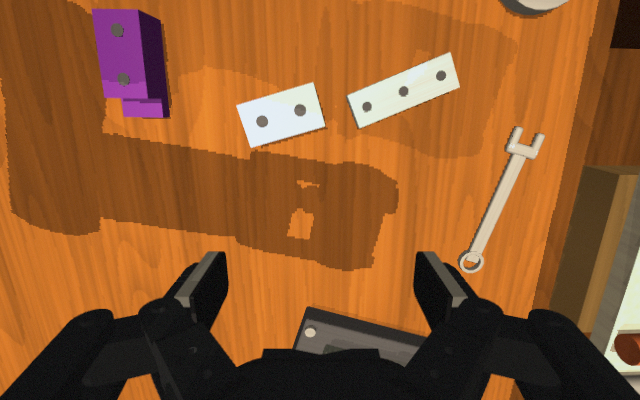

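```bash
cat > h.py <<'E'
import numpy as np, cv2
from scipy.spatial.transform import Rotation as R
def q2R(q): return R.from_quat([q[1],q[2],q[3],q[0]]).as_matrix()
def wpose(c,s):
    T=np.eye(4);T[:3,:3]=q2R(s["tcp_rot"]);T[:3,3]=s["tcp_pos"];return T@np.array(c["mount"])
def K(c): 
    f=200/np.tan(np.radians(c["vertical_fov"])/2); return np.array([[f,0,c["cx"]],[0,f,c["cy"]],[0,0,1]]),np.array([c["k1"],0,0,0.])
def ray(c,P,uv):
    k,d=K(c); p=cv2.undistortPoints(np.array([[uv]],float),k,d)[0,0]
    v=P[:3,:3]@np.array([p[0],-p[1],-1]); return P[:3,3],v/np.linalg.norm(v)
def onz(c,P,uv,z):
    o,v=ray(c,P,uv); return o+v*(z-o[2])/v[2]
def proj(c,P,X):
    k,d=K(c); x=P[:3,:3].T@(np.array(X,float)-P[:3,3]); x=x*[1,-1,-1]
    return cv2.projectPoints(x.reshape(1,3),np.zeros(3),np.zeros(3),k,d)[0][0,0]
def tri(rs):
    A=np.zeros((3,3));b=np.zeros(3)
    for o,v in rs:
        M=np.eye(3)-np.outer(v,v);A+=M;b+=M@o
    x=np.linalg.solve(A,b); return x,[np.linalg.norm((np.eye(3)-np.outer(v,v))@(x-o)) for o,v in rs]
E
python3 - <<'E'
import cv2
s=cv2.imread("pics/scene0.png");d=cv2.imread("pics/side0.png")
def crop(im,x,y,w,h,k,n): cv2.imwrite(n,cv2.resize(im[y:y+h,x:x+w],None,fx=k,fy=k,interpolation=cv2.INTER_CUBIC))
crop(s,395,235,60,75,8,"pics/a1.png");crop(d,250,140,70,50,10,"pics/a2.png")
crop(s,125,165,110,90,7,"pics/a3.png");crop(d,380,230,145,95,5.5,"pics/a4.png")
E
```

```text
(no output)
```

View pics/a1.png

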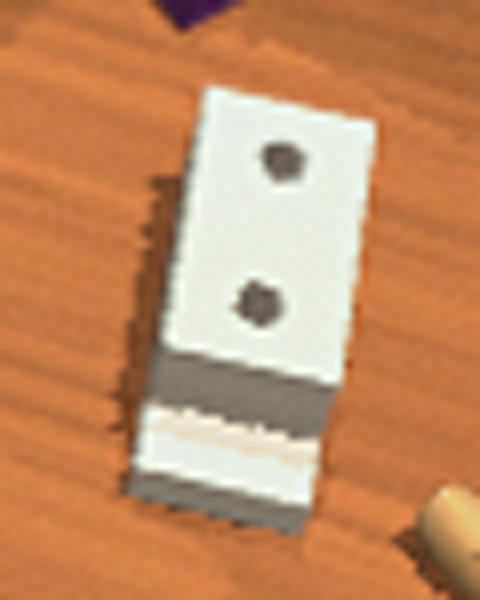

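View pics/a3.png

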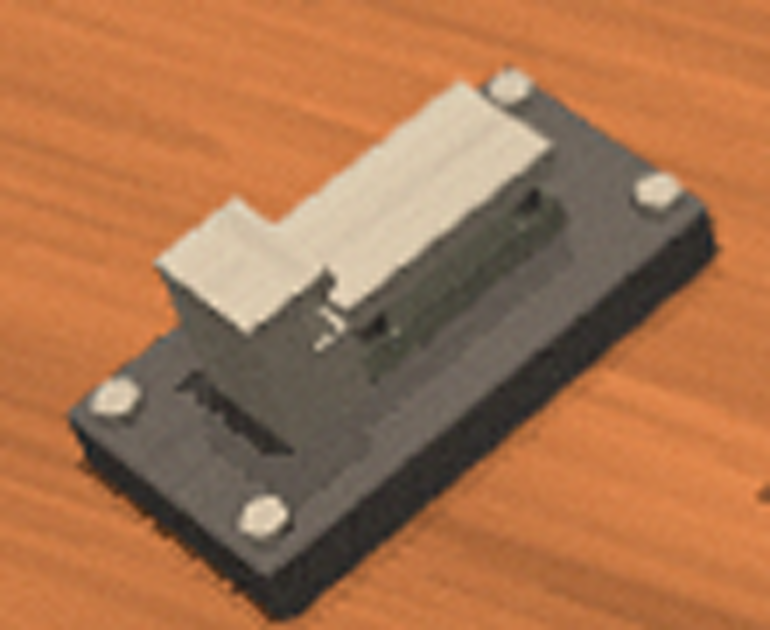

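View pics/a4.png

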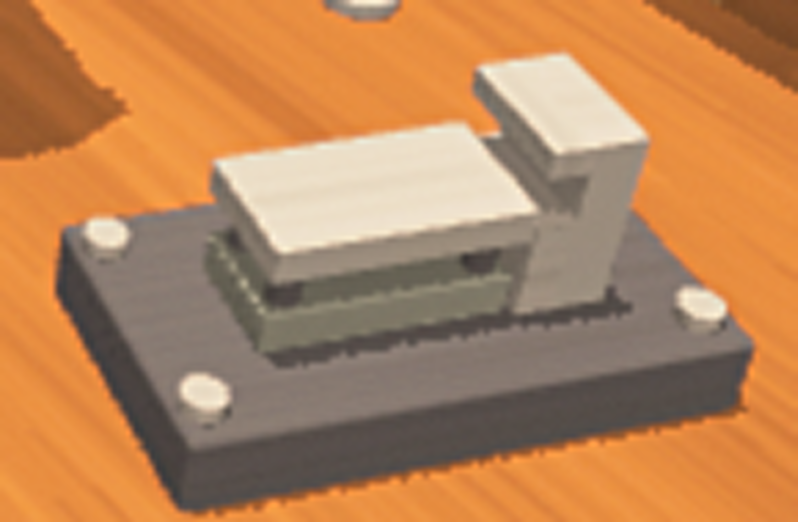

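View pics/a2.png

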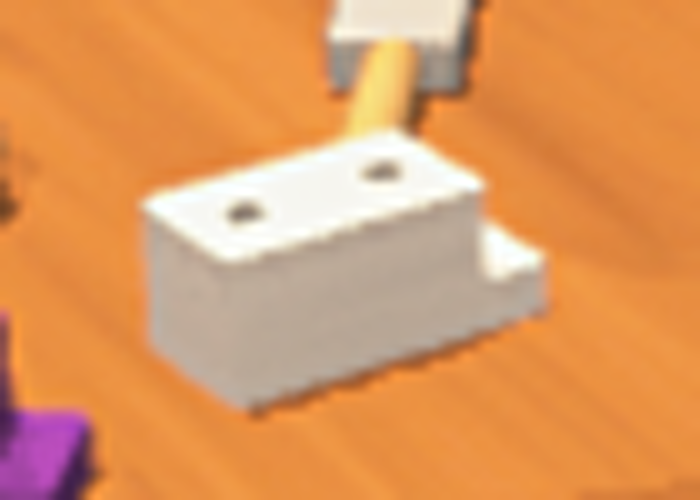

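```bash
cat > m1.py <<'E'
from workcell import *
from h import *
S=camera("scene");D=camera("side")
PS=np.array(S["pose"]);PD=np.array(D["pose"])
def un(p,k,o): return [(p[0]+.5)/k-.5+o[0],(p[1]+.5)/k-.5+o[1]]
def go(name,sc,sd,ks,os,kd,od,z):
    pts=[]
    for a,b in zip(sc,sd):
        a=un(a,ks,os);b=un(b,kd,od)
        x,e=tri([ray(S,PS,a),ray(D,PD,b)]);pts.append(x)
        print(name,np.round(x,4),np.round(e,4)[0],"scene@z",np.round(onz(S,PS,a,z),4)[:2],"side@z",np.round(onz(D,PD,b,z),4)[:2])
    return np.array(pts)
# order rear -y, rear +y, front +y, front -y
r=go("riser",[(207,88),(375,122),(338,383),(162,345)],[(225,262),(145,205),(392,130),(483,185)],8,(395,235),10,(250,140),.044)
p=go("pad",[(465,82),(550,147),(342,303)],[(278,255),(215,163),(462,125)],7,(125,165),5.5,(380,230),.066)
t=go("post",[(237,200),(330,270),(248,332),(157,262)],[(555,160),(478,72),(568,57),(648,138)],7,(125,165),5.5,(380,230),.09)
for n,a in (("riser",r),("pad",p),("post",t)):
    print(n,"mean",a.mean(0).round(4),"edges mm",[round(1000*np.linalg.norm(a[i]-a[(i+1)%len(a)]),1) for i in range(len(a))])
print("riser yaw",np.degrees(np.arctan2(*((r[2]+r[3]-r[0]-r[1])[[1,0]]))))
print("pad yaw",np.degrees(np.arctan2(*((p[2]-p[1])[[1,0]]))),"pad yaw from rear edge",np.degrees(np.arctan2(*((p[1]-p[0])[[1,0]])))-90)
print("post yaw",np.degrees(np.arctan2(*((t[2]+t[3]-t[0]-t[1])[[1,0]]))),np.degrees(np.arctan2(*((t[1]+t[2]-t[0]-t[3])[[1,0]])))-90)
E
python3 m1.py
```

```text
riser [0.4879 0.2611 0.0434] 0.0006 scene@z [0.4876 0.2615] side@z [0.4876 0.2591]
riser [0.4833 0.3038 0.0437] 0.0019 scene@z [0.4815 0.3048] side@z [0.4836 0.3004]
riser [0.5619 0.3132 0.0444] 0.0012 scene@z [0.5605 0.314 ] side@z [0.5626 0.3123]
riser [0.5674 0.2699 0.044 ] 0.001 scene@z [0.5665 0.2705] side@z [0.5677 0.2687]
pad [ 0.5179 -0.2745  0.0689] 0.0012 scene@z [ 0.5152 -0.2754] side@z [ 0.5215 -0.2732]
pad [ 0.5314 -0.2341  0.0689] 0.0006 scene@z [ 0.5291 -0.2354] side@z [ 0.5347 -0.2321]
pad [ 0.6112 -0.2607  0.0706] 0.0002 scene@z [ 0.6085 -0.2633] side@z [ 0.6167 -0.2572]
post [ 0.5998 -0.301   0.0897] 0.0007 scene@z [ 0.5996 -0.3002] side@z [ 0.5999 -0.3017]
post [ 0.613  -0.2594  0.0899] 0.001 scene@z [ 0.6125 -0.2585] side@z [ 0.6138 -0.2602]
post [ 0.6429 -0.2688  0.0908] 0.0011 scene@z [ 0.6419 -0.2684] side@z [ 0.6448 -0.2689]
post [ 0.6305 -0.309   0.0912] 0.0008 scene@z [ 0.6294 -0.3091] side@z [ 0.6328 -0.3086]
riser mean [0.5251 0.287  0.0439] edges mm [np.float64(42.9), np.float64(79.2), np.float64(43.6), np.float64(80.1)]
pad mean [ 0.5535 -0.2564  0.0695] edges mm [np.float64(42.5), np.float64(84.1), np.float64(94.3)]
post mean [ 0.6215 -0.2846  0.0904] edges mm [np.float64(43.6), np.float64(31.3), np.float64(42.0), np.float64(31.8)]
riser yaw 6.5973043754518494
pad yaw -18.392137857119895 pad yaw from rear edge -18.492492672820575
post yaw -16.03556446281677 -17.417709525997253
```

Call:
arm_command([
  [[-0.25,0,0],0.0235,-1],
  [[-0.5,0.05,0],0.047,-1],
  [[-0.75,0.1,0],0.07,-1],
  [[-0.9,0.15,0],0.094,-1],
  [[-1,0.2,0],0.117,-1],
  [[-1,0.3,0],0.141,-1],
  [[-1,0.3,0],0.164,-1],
  [[-1,0.3,0],0.188,-1],
])

```text
t: 1.05
tcp_pos: [0.5246, 0.2002, 0.1705]
tcp_rot: [0.148, -0.149, 0.691, -0.691]
ft_force: [-0.0, -0.3, -0.4]
finger_gap: 0.998
```

```bash
cat >> h.py <<'E'
def plan(s,pos,yawx):
    """pos target TCP, yawx = desired yaw (deg) of tool -x (block x). prints fractions"""
    Rm=q2R(s["tcp_rot"]); d=Rm.T@(np.array(pos)-s["tcp_pos"])/0.2
    cur=np.degrees(np.arctan2(-Rm[1,0],-Rm[0,0])); t=-(yawx-cur)
    t=(t+180)%360-180
    print("tcp",np.round(s["tcp_pos"],4),"yaw",round(cur,2),"tilt",np.round(Rm[:,1],4),"t",round(s["t"],2),"F",np.round(s["ft_force"],1),"gap",round(s["finger_gap"],3))
    print("shift",np.round(d,4),"turn",round(t/360,4))
E
python3 - <<'E'
from workcell import *
from h import *
s=get_state(); plan(s,[0.525,0.287,0.14],6.5); print(s["q"])
E
```

```text
tcp [0.5246 0.2002 0.1705] yaw 24.18 tilt [-1.6e-03 -3.0e-04 -1.0e+00] t 1.05 F [-0.  -0.3 -0.4] gap 0.998
shift [-0.1796  0.1524 -0.395 ] turn 0.0491
[ 1.55957839e-01  4.45429717e-01  1.47159276e+00 -2.29546601e-05
  1.22617880e+00  1.30474871e+00]
```

Call:
arm_command([
  [[-0.09,0.07,-0.2],0.022,-1],
  [[-0.18,0.15,-0.395],0.044,-1],
  [[-0.18,0.15,-0.395],0.044,-1],
  [[-0.18,0.15,-0.395],0.044,-1],
  [[-0.18,0.15,-0.395],0.044,-1],
  [[-0.18,0.15,-0.395],0.044,-1],
  [[-0.18,0.15,-0.395],0.044,-1],
  [[-0.18,0.15,-0.395],0.044,-1],
])

```text
t: 1.85
tcp_pos: [0.5252, 0.2863, 0.1416]
tcp_rot: [0.053, -0.053, 0.705, -0.705]
ft_force: [-0.1, 0.5, 0.1]
finger_gap: 1.003
```

```bash
python3 - <<'E'
from workcell import *
from h import *
s=get_state(); c=camera("wrist"); plan(s,[0.525,0.287,0.013],6.5)
P=wpose(c,s); im=c["frame"].copy()
ya=np.radians(6.5);ex=np.array([np.cos(ya),np.sin(ya),0]);ey=np.array([-ex[1],ex[0],0]);ctr=np.array([.525,.287,0.044])
for a,b in ((-40,-22),(-40,22),(40,22),(40,-22)):
    u=proj(c,P,ctr+ex*a/1e3+ey*b/1e3); cv2.circle(im,tuple(int(v) for v in np.round(u)),2,(0,0,255),-1); print(u)
cv2.imwrite("pics/w1.png",im)
E
```

```text
tcp [0.5252 0.2863 0.1416] yaw 8.63 tilt [ 5.e-04  1.e-04 -1.e+00] t 1.85 F [-0.1  0.5  0.1] gap 1.003
shift [ 0.0009  0.6432 -0.0036] turn 0.0059
[344.70504622 244.56923486]
[291.37364726 242.74504912]
[292.51116568 145.43675479]
[350.99348684 147.61404098]
```

View pics/w1.png

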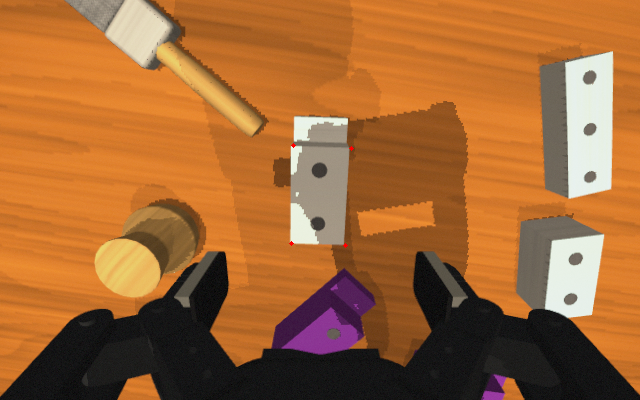

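Call:
arm_command([
  [[0,0.15,0],0.006,-1],
  [[0,0.3,0],0.006,-1],
  [[0,0.45,0],0.006,-1],
  [[0,0.55,0],0.006,-1],
  [[0,0.6,0],0.006,-1],
  [[0,0.64,0],0.006,-1],
  [[0,0.64,0],0.006,-1],
  [[0,0.64,0],0.006,-1],
])

```text
t: 2.7
tcp_pos: [0.5255, 0.287, 0.0142]
tcp_rot: [0.041, -0.04, 0.706, -0.706]
ft_force: [-0.4, 0.1, -0.2]
finger_gap: 1.0
```

```bash
python3 - <<'E'
from workcell import *
from h import *
s=get_state(); plan(s,[0.525,0.287,0.013],6.5); c=camera("wrist")
cv2.imwrite("pics/w2.png",c["frame"])
E
```

```text
tcp [0.5255 0.287  0.0142] yaw 6.51 tilt [ 1.4e-03  4.0e-04 -1.0e+00] t 2.7 F [-0.4  0.1 -0.2] gap 1.0
shift [ 0.0025  0.006  -0.0005] turn 0.0
```

View pics/w2.png

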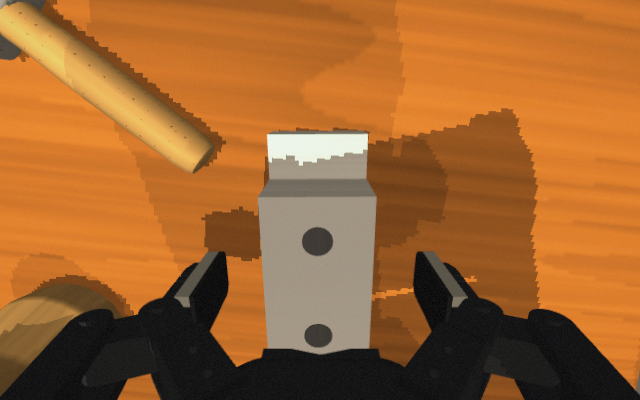

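Call:
arm_command([
  [[0,0,0],0,1],
  [[0,0,0],0,1],
  [[0,0,0],0,1],
  [[0,0,0],0,1],
  [[0,0,0],0,1],
  [[0,0,0],0,1],
  [[0,0,0],0,1],
  [[0,0,0],0,1],
], newtons=90)

```text
t: 3.55
tcp_pos: [0.5254, 0.2869, 0.014]
tcp_rot: [0.041, -0.04, 0.706, -0.706]
ft_force: [-1.4, -0.6, 6.2]
finger_gap: 0.502
```

```bash
python3 - <<'E'
from workcell import *
from h import *
s=get_state(); plan(s,[0.4,0.1,0.20],-18)
E
```

```text
tcp [0.5254 0.2869 0.014 ] yaw 6.51 tilt [ 1.3e-03  4.0e-04 -1.0e+00] t 3.55 F [-1.4 -0.6  6.2] gap 0.502
shift [ 0.7279 -0.9309  0.8574] turn 0.0681
```

```bash
python3 - <<'E'
from workcell import *
from h import *
s=get_state(); plan(s,[0.5,0.09,0.17],-5)
E
```

```text
tcp [0.5254 0.2869 0.014 ] yaw 6.51 tilt [ 1.3e-03  4.0e-04 -1.0e+00] t 3.55 F [-1.4 -0.6  6.2] gap 0.502
shift [ 0.237  -0.7803  0.9638] turn 0.032
```

Call:
arm_command([
  [[0,-0.1,0],0,1],
  [[0,-0.3,0],0,1],
  [[0,-0.55,0],0,1],
  [[0,-0.78,0.05],0,1],
  [[0.06,-0.78,0.25],0.008,1],
  [[0.12,-0.78,0.5],0.016,1],
  [[0.18,-0.78,0.73],0.024,1],
  [[0.24,-0.78,0.96],0.032,1],
])

```text
t: 4.35
tcp_pos: [0.4978, 0.0889, 0.1685]
tcp_rot: [0.032, -0.031, -0.706, 0.706]
ft_force: [0.1, -1.1, -4.5]
finger_gap: 0.502
```

```bash
python3 - <<'E'
from workcell import *
from h import *
s=get_state(); plan(s,[0.494,-0.244,0.17],-17.7)
c=camera("wrist"); cv2.imwrite("pics/w3.png",c["frame"])
E
```

```text
tcp [0.4978 0.0889 0.1685] yaw -5.11 tilt [-0.0018 -0.     -1.    ] t 4.35 F [ 0.1 -1.1 -4.5] gap 0.502
shift [-0.1293 -0.0072  1.6596] turn 0.035
```

View pics/w3.png

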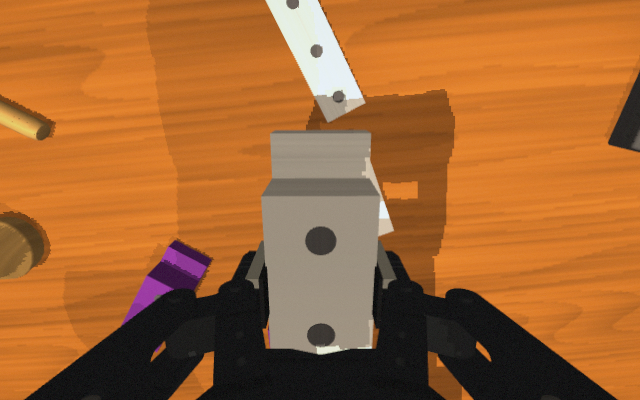

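The riser is held square: its body top spans columns 263–380 and the tongue end is at row 131. I'm carrying it over to the stand.

Call:
arm_command([
  [[-0.02,0,0.25],0.006,1],
  [[-0.04,0,0.5],0.012,1],
  [[-0.06,0,0.75],0.018,1],
  [[-0.07,0,0.9],0.024,1],
  [[-0.08,0,1],0.03,1],
  [[-0.08,0,1],0.035,1],
  [[-0.08,0,1],0.035,1],
  [[-0.08,0,1],0.035,1],
])

```text
t: 5.2
tcp_pos: [0.4972, -0.1096, 0.1688]
tcp_rot: [-0.108, 0.107, 0.699, -0.699]
ft_force: [0.6, 0.6, -4.7]
finger_gap: 0.5
```

```bash
python3 - <<'E'
from workcell import *
from h import *
s=get_state(); plan(s,[0.494,-0.244,0.17],-17.7)
E
```

```text
tcp [ 0.4972 -0.1096  0.1688] yaw -17.55 tilt [-1.2e-03  6.0e-04 -1.0e+00] t 5.2 F [ 0.6  0.6 -4.7] gap 0.5
shift [-0.1874 -0.0065  0.6456] turn 0.0004
```

Call:
arm_command([
  [[-0.06,0,0.2],0,1],
  [[-0.12,0,0.4],0,1],
  [[-0.18,0,0.58],0,1],
  [[-0.187,0,0.645],0,1],
  [[-0.187,0,0.645],0,1],
  [[-0.187,0,0.645],0,1],
  [[-0.187,0,0.645],0,1],
  [[-0.187,0,0.645],0,1],
])

```text
t: 6.0
tcp_pos: [0.4944, -0.2432, 0.1694]
tcp_rot: [-0.108, 0.108, 0.699, -0.699]
ft_force: [0.1, 0.0, -4.4]
finger_gap: 0.5
```

```bash
python3 - <<'E'
from workcell import *
from h import *
s=get_state(); plan(s,[0.494,-0.244,0.17],-17.7)
c=camera("wrist"); cv2.imwrite("pics/w4.png",c["frame"])
cv2.imwrite("pics/w4z.png",cv2.resize(c["frame"][0:250,200:440],None,fx=2.4,fy=2.4,interpolation=cv2.INTER_CUBIC))
E
```

```text
tcp [ 0.4944 -0.2432  0.1694] yaw -17.52 tilt [ 0.e+00  1.e-04 -1.e+00] t 6.0 F [ 0.1  0.  -4.4] gap 0.5
shift [ 0.0004 -0.003   0.0045] turn 0.0005
```

View pics/w4.png

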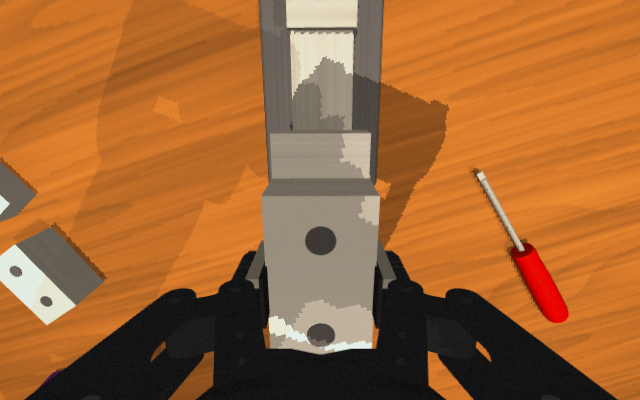

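View pics/w4z.png

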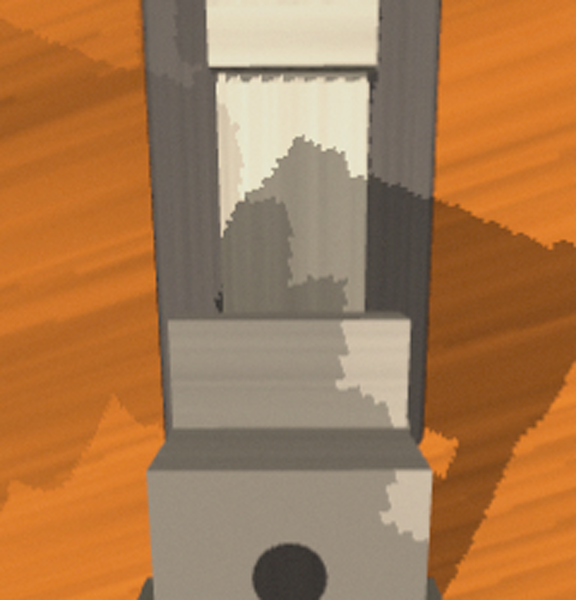

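```bash
cat > m2.py <<'E'
from workcell import *
from h import *
s=get_state(); c=camera("wrist"); P=wpose(c,s); Rm=q2R(s["tcp_rot"]); T=np.array(s["tcp_pos"])
def f(n,p,z):
    p=((p[0]+.5)/2.4-.5+200,(p[1]+.5)/2.4-.5)
    X=onz(c,P,p,z); l=Rm.T@(X-T); print(n,"world",X.round(4),"fwd(-x) %.1f right(z) %.1f"%(-1e3*l[0],1e3*l[2])); return X
zb=T[2]-.014
f("tongL",(168,320),zb+.016);f("tongR",(410,320),zb+.016)
f("bodyL",(150,470),zb+.044);f("bodyR",(431,470),zb+.044)
f("padLf",(217,78),.069);f("padLr",(222,310),.069);f("padRf",(371,78),.069);f("padRr",(366,310),.069)
f("hookL",(208,67),.0905);f("hookR",(378,67),.0905)
E
python3 m2.py
```

```text
tongL world [ 0.5581 -0.2402  0.1714] fwd(-x) 59.8 right(z) -22.2
tongR world [ 0.5448 -0.2821  0.1714] fwd(-x) 59.8 right(z) 21.7
bodyL world [ 0.5389 -0.2348  0.1994] fwd(-x) 39.9 right(z) -21.6
bodyR world [ 0.5259 -0.276   0.1994] fwd(-x) 39.9 right(z) 21.6
padLf world [ 0.6137 -0.2589  0.069 ] fwd(-x) 118.5 right(z) -21.2
padLr world [ 0.5508 -0.2389  0.069 ] fwd(-x) 52.5 right(z) -21.3
padRf world [ 0.6003 -0.3013  0.069 ] fwd(-x) 118.5 right(z) 23.3
padRr world [ 0.5373 -0.2817  0.069 ] fwd(-x) 52.5 right(z) 23.6
hookL world [ 0.6126 -0.2581  0.0905] fwd(-x) 117.2 right(z) -21.6
hookR world [ 0.5992 -0.3006  0.0905] fwd(-x) 117.2 right(z) 23.0
```

Call:
arm_command([
  [[-0.09,0,0.006],0,1],
  [[-0.18,0,0.006],0,1],
  [[-0.18,0.12,0.006],0,1],
  [[-0.18,0.24,0.006],0,1],
  [[-0.18,0.34,0.006],0,1],
  [[-0.18,0.36,0.006],0,1],
  [[-0.18,0.36,0.006],0,1],
  [[-0.18,0.36,0.006],0,1],
])

```text
t: 6.9
tcp_pos: [0.5286, -0.2566, 0.0986]
tcp_rot: [0.108, -0.109, -0.698, 0.699]
ft_force: [0.6, 0.7, -4.6]
finger_gap: 0.499
```

```bash
python3 - <<'E'
from workcell import *
from h import *
s=get_state(); plan(s,[0.494,-0.244,0.08],-17.7)
c=camera("wrist"); cv2.imwrite("pics/w5z.png",cv2.resize(c["frame"][0:250,200:440],None,fx=2.4,fy=2.4,interpolation=cv2.INTER_CUBIC))
c=camera("side"); cv2.imwrite("pics/s5z.png",cv2.resize(c["frame"][180:340,360:540],None,fx=3.5,fy=3.5,interpolation=cv2.INTER_CUBIC))
E
```

```text
tcp [ 0.5286 -0.2566  0.0986] yaw -17.6 tilt [ 0.0017 -0.0013 -1.    ] t 6.9 F [ 0.6  0.7 -4.6] gap 0.499
shift [ 0.1843  0.0925 -0.0078] turn 0.0003
```

View pics/w5z.png

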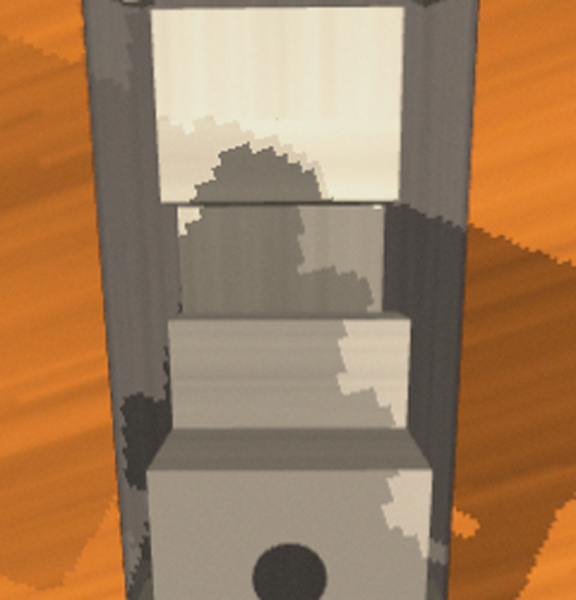

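View pics/s5z.png

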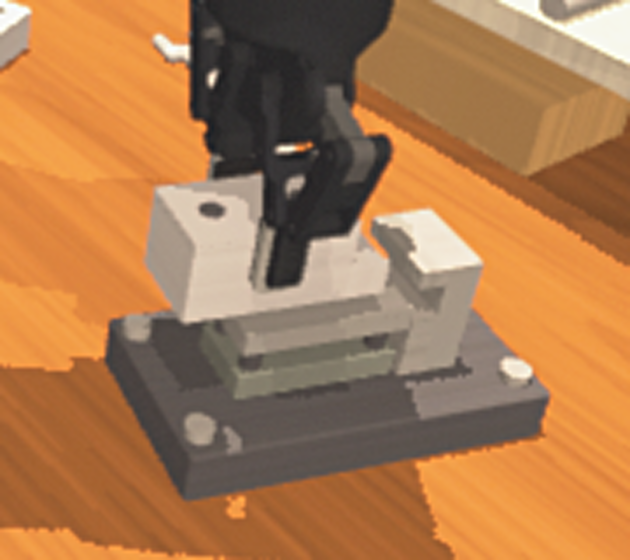

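```bash
cat > m3.py <<'E'
from workcell import *
from h import *
s=get_state(); c=camera("wrist"); P=wpose(c,s); Rm=q2R(s["tcp_rot"]); T=np.array(s["tcp_pos"])
def f(n,p,z):
    p=((p[0]+.5)/2.4-.5+200,(p[1]+.5)/2.4-.5)
    X=onz(c,P,p,z); l=Rm.T@(X-T); print(n,"world",X.round(4),"fwd(-x) %.1f right(z) %.1f"%(-1e3*l[0],1e3*l[2])); return X
zb=T[2]-.014
f("tongL",(169,320),zb+.016);f("tongR",(410,320),zb+.016)
f("padLf",(177,208),.069);f("padLr",(180,310),.069);f("padRf",(385,208),.069);f("padRr",(382,310),.069)
f("hookL",(161,202),.0905);f("hookR",(399,202),.0905)
f("hookLf",(151,10),.0905);f("hookRf",(404,10),.0905)
E
python3 m3.py
```

```text
tongL world [ 0.5922 -0.2537  0.1006] fwd(-x) 59.8 right(z) -22.0
tongR world [ 0.579  -0.2954  0.1006] fwd(-x) 59.8 right(z) 21.7
padLf world [ 0.6124 -0.2579  0.069 ] fwd(-x) 80.3 right(z) -24.2
padLr world [ 0.5921 -0.2512  0.069 ] fwd(-x) 58.8 right(z) -24.4
padRf world [ 0.599  -0.3002  0.069 ] fwd(-x) 80.2 right(z) 20.2
padRr world [ 0.5785 -0.2938  0.069 ] fwd(-x) 58.8 right(z) 20.3
hookL world [ 0.6127 -0.258   0.0905] fwd(-x) 80.6 right(z) -24.1
hookR world [ 0.5992 -0.3003  0.0905] fwd(-x) 80.5 right(z) 20.3
hookLf world [ 0.6434 -0.2674  0.0905] fwd(-x) 112.6 right(z) -24.5
hookRf world [ 0.6299 -0.3097  0.0905] fwd(-x) 112.6 right(z) 19.9
```

Call:
arm_command([
  [[0,0,-0.009],-0.001,1],
  [[0,0.02,-0.009],-0.001,1],
  [[0,0.04,-0.009],-0.001,1],
  [[0,0.05,-0.009],-0.001,1],
  [[0,0.06,-0.009],-0.001,1],
  [[0,0.06,-0.009],-0.001,1],
  [[0,0.06,-0.009],-0.001,1],
  [[0,0.06,-0.009],-0.001,1],
])

```text
t: 7.85
tcp_pos: [0.5287, -0.2547, 0.0854]
tcp_rot: [0.106, -0.106, -0.699, 0.699]
ft_force: [0.0, 0.2, -4.4]
finger_gap: 0.495
```

```bash
python3 - <<'E'
from workcell import *
from h import *
s=get_state(); plan(s,[0.494,-0.244,0.08],-17.7)
print(s["ft_torque"])
c=camera("wrist"); cv2.imwrite("pics/w6z.png",cv2.resize(c["frame"][0:250,200:440],None,fx=2.4,fy=2.4,interpolation=cv2.INTER_CUBIC))
E
```

```text
tcp [ 0.5287 -0.2547  0.0854] yaw -17.26 tilt [ 2.e-04 -2.e-04 -1.e+00] t 7.85 F [ 0.   0.2 -4.4] gap 0.495
shift [0.1814 0.0271 0.0004] turn 0.0012
[-0.01291364  0.00149774  0.03598028]
```

View pics/w6z.png

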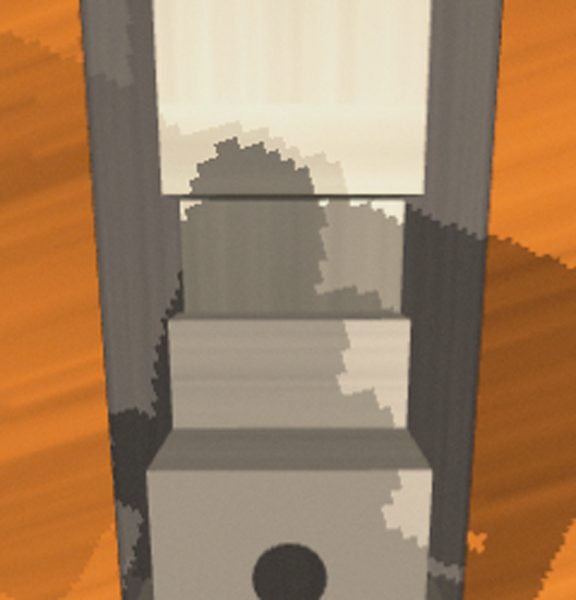

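Call:
arm_command([
  [[0,0,0.0035],0,1],
  [[0,0.003,0.0035],0,1],
  [[0,0.006,0.0035],0,1],
  [[0,0.009,0.0035],0,1],
  [[0,0.012,0.0035],0,1],
  [[0,0.012,0.0035],0,1],
  [[0,0.012,0.0035],0,1],
  [[0,0.012,0.0035],0,1],
])

```text
t: 8.7
tcp_pos: [0.5284, -0.2553, 0.0832]
tcp_rot: [0.106, -0.106, -0.699, 0.699]
ft_force: [-3.8, 1.1, 2.5]
finger_gap: 0.498
```

```bash
cat > st.py <<'E'
from workcell import *
from h import *
s=get_state(); plan(s,[0.494,-0.244,0.08],-17.3)
e=np.array([np.cos(np.radians(-17.3)),np.sin(np.radians(-17.3)),0]);r=np.array([e[1],-e[0],0])
d=np.array(s["tcp_pos"])-[0.5287,-0.2547,0.0854]
print("fwd %.2f right %.2f mm z %.2f"%(1e3*d@e,1e3*d@r,1e3*s["tcp_pos"][2]),"Ffwd %.1f Fright %.1f Fz %.1f"%(np.dot(s["ft_force"],e),np.dot(s["ft_force"],r),s["ft_force"][2]),"tq",np.round(s["ft_torque"],2), "tilt about: ",np.round(np.degrees(q2R(s["tcp_rot"])[:2,1]),2))
E
python3 st.py
```

```text
tcp [ 0.5284 -0.2553  0.0832] yaw -17.25 tilt [ 2.e-04 -2.e-04 -1.e+00] t 8.7 F [-3.8  1.1  2.5] gap 0.498
shift [ 0.1812  0.016  -0.003 ] turn 0.0001
fwd -0.07 right 0.68 mm z 83.21 Ffwd -3.9 Fright 0.1 Fz 2.5 tq [0.25 0.4  0.  ] tilt about:  [ 0.01 -0.01]
```

Call:
arm_command([
  [[0,0.005,0],0,1],
  [[0,0.01,0],0,1],
  [[0,0.015,0],0,1],
  [[0,0.02,0],0,1],
  [[0,0.025,0],0,1],
  [[0,0.029,0],0,1],
  [[0,0.029,0],0,1],
  [[0,0.029,0],0,1],
], newtons=110)

```text
t: 9.5
tcp_pos: [0.5285, -0.2554, 0.0782]
tcp_rot: [0.106, -0.106, -0.699, 0.699]
ft_force: [-6.9, 4.9, 12.2]
finger_gap: 0.498
```

```bash
python3 st.py; python3 - <<'E'
from workcell import *
from h import *
c=camera("wrist"); cv2.imwrite("pics/w7z.png",cv2.resize(c["frame"][0:250,200:440],None,fx=2.4,fy=2.4,interpolation=cv2.INTER_CUBIC))
c=camera("side"); cv2.imwrite("pics/s7z.png",cv2.resize(c["frame"][200:330,380:530],None,fx=4.5,fy=4.5,interpolation=cv2.INTER_CUBIC))
E
```

```text
tcp [ 0.5285 -0.2554  0.0782] yaw -17.25 tilt [ 4.e-04 -5.e-04 -1.e+00] t 9.5 F [-6.9  4.9 12.2] gap 0.498
shift [ 0.1815 -0.0089 -0.0032] turn 0.0001
fwd -0.01 right 0.72 mm z 78.23 Ffwd -8.0 Fright -2.6 Fz 12.2 tq [0.61 0.93 0.06] tilt about:  [ 0.02 -0.03]
```

View pics/s7z.png

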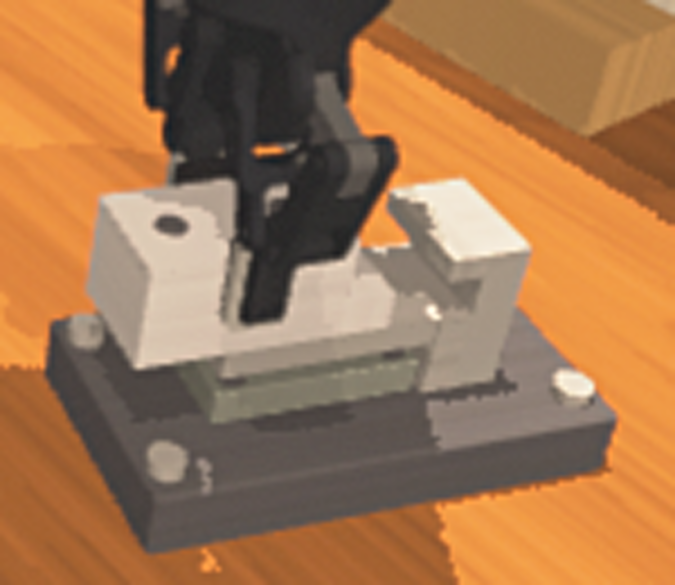

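View pics/w7z.png

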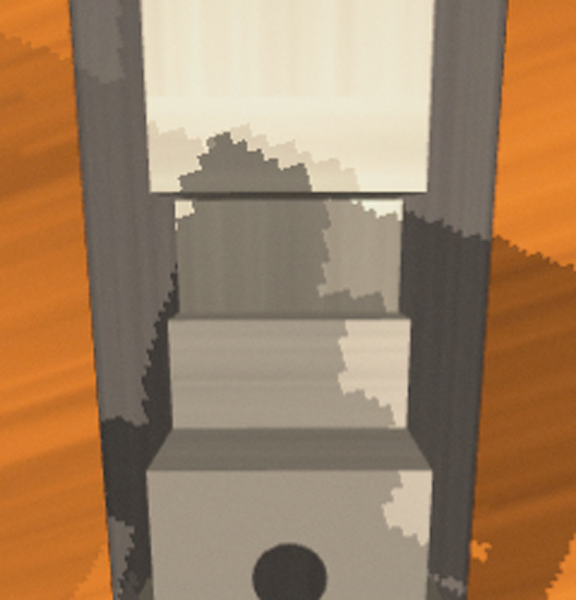

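Call:
arm_command([
  [[-0.015,0,0],0,1],
  [[-0.03,0,0],0,1],
  [[-0.045,0,0],0,1],
  [[-0.06,0,0],0,1],
  [[-0.075,0,0],0,1],
  [[-0.085,0,0],0,1],
  [[-0.09,0,0],0,1],
  [[-0.09,0,0],0,1],
])

```text
t: 10.4
tcp_pos: [0.5458, -0.261, 0.0784]
tcp_rot: [0.106, -0.106, -0.699, 0.699]
ft_force: [-7.2, 2.9, 12.6]
finger_gap: 0.492
```

```bash
python3 st.py; python3 - <<'E'
from workcell import *
from h import *
c=camera("wrist"); cv2.imwrite("pics/w8z.png",cv2.resize(c["frame"][0:250,200:440],None,fx=2.4,fy=2.4,interpolation=cv2.INTER_CUBIC))
c=camera("side"); cv2.imwrite("pics/s8z.png",cv2.resize(c["frame"][220:310,410:510],None,fx=7,fy=7,interpolation=cv2.INTER_CUBIC))
E
```

```text
tcp [ 0.5458 -0.261   0.0784] yaw -17.25 tilt [ 7.0e-04 -1.1e-03 -1.0e+00] t 10.4 F [-7.2  2.9 12.6] gap 0.492
shift [ 0.2726 -0.0085 -0.0046] turn 0.0001
fwd 18.21 right 0.97 mm z 78.35 Ffwd -7.8 Fright -0.6 Fz 12.6 tq [0.43 1.   0.03] tilt about:  [ 0.04 -0.06]
```

View pics/s8z.png

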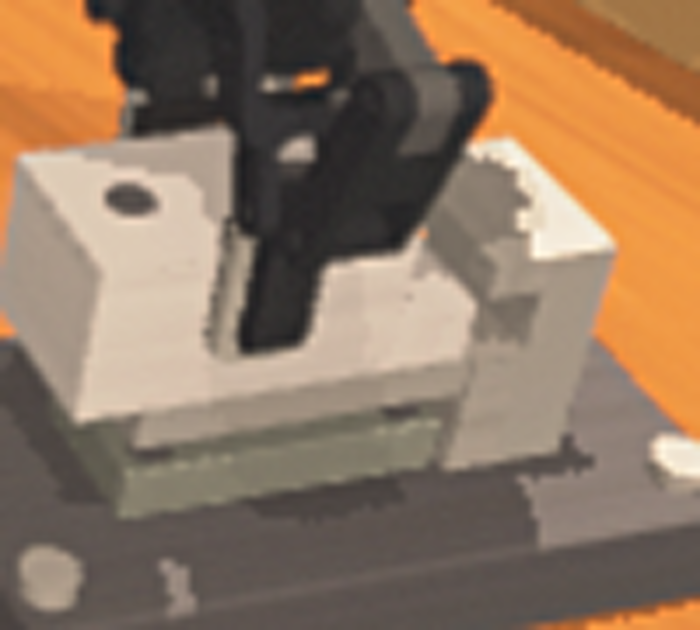

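View pics/w8z.png

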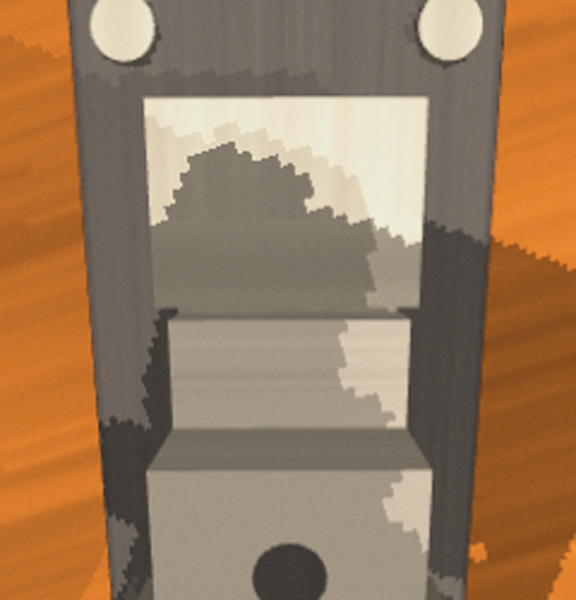

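Call:
arm_command([
  [[-0.005,0,0],0,1],
  [[-0.01,0,0],0,1],
  [[-0.015,0,0],0,1],
  [[-0.02,0,0],0,1],
  [[-0.025,0,0],0,1],
  [[-0.025,0,0],0,1],
  [[-0.025,0,0],0,1],
  [[-0.025,0,0],0,1],
])

```text
t: 11.3
tcp_pos: [0.5505, -0.2625, 0.0784]
tcp_rot: [0.106, -0.106, -0.699, 0.699]
ft_force: [-7.6, 2.5, 11.9]
finger_gap: 0.497
```

```bash
python3 st.py
```

```text
tcp [ 0.5505 -0.2625  0.0784] yaw -17.26 tilt [ 7.e-04 -1.e-03 -1.e+00] t 11.3 F [-7.6  2.5 11.9] gap 0.497
shift [ 0.2973 -0.0083 -0.0045] turn 0.0001
fwd 23.14 right 0.96 mm z 78.40 Ffwd -8.0 Fright -0.1 Fz 11.9 tq [ 0.47  1.   -0.01] tilt about:  [ 0.04 -0.06]
```

Call:
arm_command([
  [[-0.005,0,0],0,1],
  [[-0.01,0,0],0,1],
  [[-0.015,0,0],0,1],
  [[-0.02,0,0],0,1],
  [[-0.02,0,0],0,1],
  [[-0.02,0,0],0,1],
  [[-0.02,0,0],0,1],
  [[-0.02,0,0],0,1],
])

```text
t: 12.1
tcp_pos: [0.5543, -0.2637, 0.0784]
tcp_rot: [0.106, -0.106, -0.699, 0.699]
ft_force: [-6.2, 2.6, 11.8]
finger_gap: 0.497
```

```bash
python3 st.py;python3 - <<'E'
from workcell import *
from h import *
c=camera("wrist"); cv2.imwrite("pics/w9z.png",cv2.resize(c["frame"][0:250,200:440],None,fx=2.4,fy=2.4,interpolation=cv2.INTER_CUBIC))
E
```

```text
tcp [ 0.5543 -0.2637  0.0784] yaw -17.26 tilt [ 7.0e-04 -1.1e-03 -1.0e+00] t 12.1 F [-6.2  2.6 11.8] gap 0.497
shift [ 0.3172 -0.0082 -0.0046] turn 0.0001
fwd 27.12 right 0.98 mm z 78.42 Ffwd -6.7 Fright -0.6 Fz 11.8 tq [ 0.46  0.99 -0.01] tilt about:  [ 0.04 -0.06]
```

View pics/w9z.png

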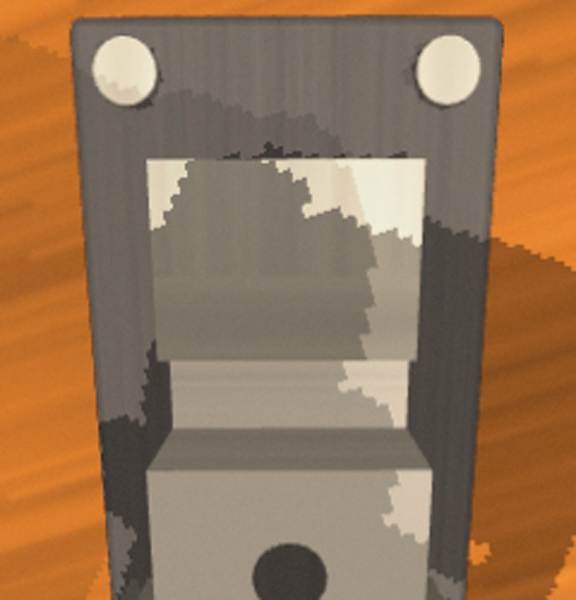

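Call:
arm_command([
  [[-0.005,0,-0.002],0,1],
  [[-0.01,0,-0.003],0,1],
  [[-0.015,0,-0.003],0,1],
  [[-0.02,0,-0.003],0,1],
  [[-0.025,0,-0.003],0,1],
  [[-0.03,0,-0.003],0,1],
  [[-0.03,0,-0.003],0,1],
  [[-0.03,0,-0.003],0,1],
])

```text
t: 12.95
tcp_pos: [0.5602, -0.2649, 0.0784]
tcp_rot: [0.106, -0.106, -0.699, 0.699]
ft_force: [-6.1, 2.5, 12.4]
finger_gap: 0.5
```

```bash
python3 st.py
```

```text
tcp [ 0.5602 -0.2649  0.0784] yaw -17.25 tilt [ 7.0e-04 -1.1e-03 -1.0e+00] t 12.95 F [-6.1  2.5 12.4] gap 0.5
shift [ 0.3472 -0.0083 -0.0017] turn 0.0001
fwd 33.13 right 0.38 mm z 78.40 Ffwd -6.5 Fright -0.5 Fz 12.4 tq [0.46 1.08 0.05] tilt about:  [ 0.04 -0.06]
```

Call:
arm_command([
  [[-0.003,0,0],0,1],
  [[-0.006,0,0],0,1],
  [[-0.009,0,0],0,1],
  [[-0.012,0,0],0,1],
  [[-0.012,0,0],0,1],
  [[-0.012,0,0],0,1],
  [[-0.012,0,0],0,1],
  [[-0.012,0,0],0,1],
])

```text
t: 13.75
tcp_pos: [0.5624, -0.2656, 0.0784]
tcp_rot: [0.106, -0.106, -0.699, 0.699]
ft_force: [-7.3, 2.7, 11.5]
finger_gap: 0.499
```

```bash
python3 st.py
```

```text
tcp [ 0.5624 -0.2656  0.0784] yaw -17.25 tilt [ 4.e-04 -1.e-03 -1.e+00] t 13.75 F [-7.3  2.7 11.5] gap 0.499
shift [ 0.3587 -0.0082 -0.0015] turn 0.0001
fwd 35.43 right 0.36 mm z 78.40 Ffwd -7.8 Fright -0.4 Fz 11.5 tq [0.49 1.15 0.01] tilt about:  [ 0.03 -0.05]
```

Call:
arm_command([
  [[-0.002,0,0],0,1],
  [[-0.004,0,0],0,1],
  [[-0.006,0,0],0,1],
  [[-0.008,0,0],0,1],
  [[-0.008,0,0],0,1],
  [[-0.008,0,0],0,1],
  [[-0.008,0,0],0,1],
  [[-0.008,0,0],0,1],
])

```text
t: 14.55
tcp_pos: [0.5624, -0.2656, 0.0782]
tcp_rot: [-0.107, 0.105, 0.699, -0.699]
ft_force: [-17.6, 4.7, 17.4]
finger_gap: 0.494
```

```bash
python3 st.py;python3 - <<'E'
from workcell import *
from h import *
c=camera("wrist"); cv2.imwrite("pics/w10z.png",cv2.resize(c["frame"][0:250,200:440],None,fx=2.4,fy=2.4,interpolation=cv2.INTER_CUBIC))
c=camera("side"); cv2.imwrite("pics/s10z.png",cv2.resize(c["frame"][220:310,410:510],None,fx=7,fy=7,interpolation=cv2.INTER_CUBIC))
E
```

```text
tcp [ 0.5624 -0.2656  0.0782] yaw -17.25 tilt [-3.7e-03  7.0e-04 -1.0e+00] t 14.55 F [-17.6   4.7  17.4] gap 0.494
shift [ 0.3587 -0.0074 -0.0016] turn 0.0002
fwd 35.43 right 0.35 mm z 78.24 Ffwd -18.2 Fright 0.7 Fz 17.4 tq [ 0.8   2.49 -0.02] tilt about:  [-0.21  0.04]
```

View pics/w10z.png

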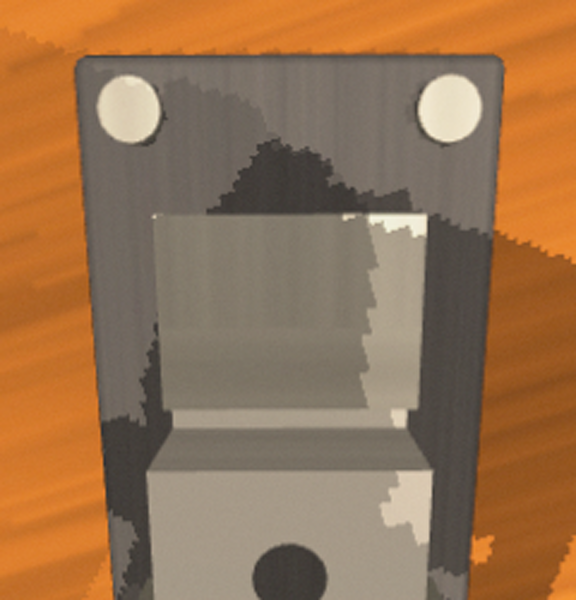

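View pics/s10z.png

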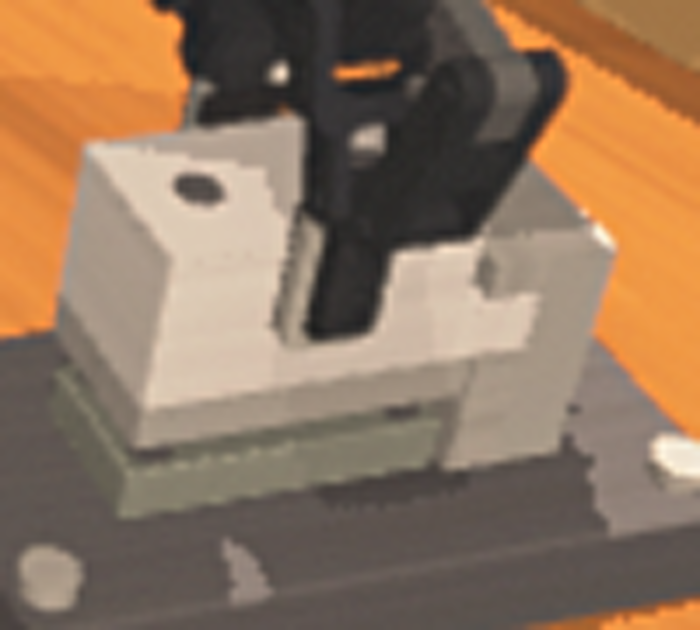

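Call:
arm_command([
  [[0.004,0,0],0,1],
  [[0.008,0,0],0,1],
  [[0.008,-0.002,0],0,1],
  [[0.008,-0.004,0],0,1],
  [[0.008,-0.006,0],0,1],
  [[0.008,-0.006,0],0,1],
  [[0.008,-0.006,0],0,1],
  [[0.008,-0.006,0],0,1],
])

```text
t: 15.45
tcp_pos: [0.5624, -0.2656, 0.0794]
tcp_rot: [0.106, -0.106, -0.699, 0.699]
ft_force: [-6.3, 1.9, 10.1]
finger_gap: 0.494
```

```bash
python3 st.py
```

```text
tcp [ 0.5624 -0.2656  0.0794] yaw -17.26 tilt [ 4.e-04 -9.e-04 -1.e+00] t 15.45 F [-6.3  1.9 10.1] gap 0.494
shift [ 0.3587 -0.0034 -0.0016] turn 0.0001
fwd 35.42 right 0.36 mm z 79.36 Ffwd -6.6 Fright 0.1 Fz 10.1 tq [ 0.44  0.97 -0.03] tilt about:  [ 0.02 -0.05]
```

Call:
arm_command([
  [[0,-0.002,0],0,1],
  [[0,-0.002,0],0,1],
  [[0,-0.002,0],0,-1],
  [[0,-0.002,0],0,-1],
  [[0,-0.002,0],0,-1],
  [[0,-0.002,0],0,-1],
  [[0,-0.002,0],0,-1],
  [[0,-0.002,0],0,-1],
], newtons=40)

```text
t: 16.25
tcp_pos: [0.5624, -0.2652, 0.0787]
tcp_rot: [0.106, -0.106, -0.699, 0.699]
ft_force: [0.1, 0.1, -0.7]
finger_gap: 0.998
```

```bash
python3 st.py;python3 - <<'E'
from workcell import *
from h import *
c=camera("wrist"); cv2.imwrite("pics/w11.png",c["frame"])
c=camera("side"); cv2.imwrite("pics/s11z.png",cv2.resize(c["frame"][220:310,410:510],None,fx=7,fy=7,interpolation=cv2.INTER_CUBIC))
E
```

```text
tcp [ 0.5624 -0.2652  0.0787] yaw -17.25 tilt [ 1.e-04 -0.e+00 -1.e+00] t 16.25 F [ 0.1  0.1 -0.7] gap 0.998
shift [ 3.582e-01 -6.700e-03  2.000e-04] turn 0.0001
fwd 35.32 right 0.01 mm z 78.66 Ffwd 0.0 Fright -0.1 Fz -0.7 tq [-0.02  0.04  0.07] tilt about:  [ 0. -0.]
```

View pics/w11.png

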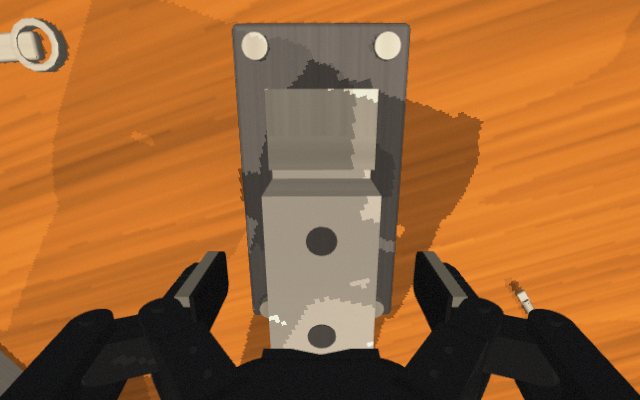

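View pics/s11z.png

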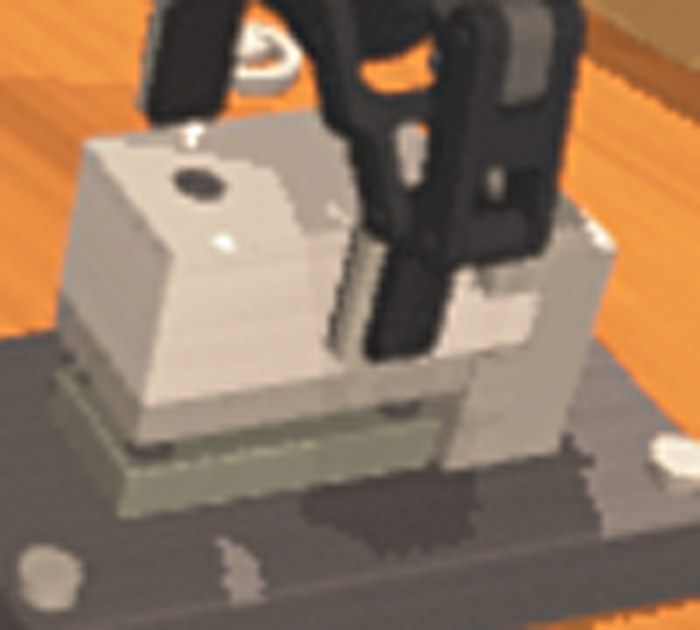

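Call:
arm_command([
  [[0,-0.1,0],0,-1],
  [[0,-0.3,0],0,-1],
  [[0,-0.5,0],0,-1],
  [[0,-0.7,0],0,-1],
  [[0,-0.7,0],0,-1],
  [[0,-0.7,0],0,-1],
  [[0,-0.7,0],0,-1],
  [[0,-0.7,0],0,-1],
])

```text
t: 17.15
tcp_pos: [0.562, -0.265, 0.2172]
tcp_rot: [-0.107, 0.105, 0.7, -0.699]
ft_force: [0.6, 0.4, -0.4]
finger_gap: 0.998
```

```bash
python3 st.py;python3 - <<'E'
from workcell import *
from h import *
c=camera("wrist"); cv2.imwrite("pics/w12.png",c["frame"])
c=camera("side"); cv2.imwrite("pics/s12z.png",cv2.resize(c["frame"][220:310,400:510],None,fx=7,fy=7,interpolation=cv2.INTER_CUBIC))
c=camera("scene"); cv2.imwrite("pics/c12z.png",cv2.resize(c["frame"][165:255,125:235],None,fx=7,fy=7,interpolation=cv2.INTER_CUBIC))
cv2.imwrite("pics/c12.png",c["frame"])
E
```

```text
tcp [ 0.562  -0.265   0.2172] yaw -17.26 tilt [-0.0021  0.0015 -1.    ] t 17.15 F [ 0.6  0.4 -0.4] gap 0.998
shift [0.3542 0.687  0.0013] turn 0.0001
fwd 34.86 right -0.09 mm z 217.22 Ffwd 0.5 Fright -0.6 Fz -0.4 tq [-0.02 -0.02  0.01] tilt about:  [-0.12  0.09]
```

View pics/w12.png

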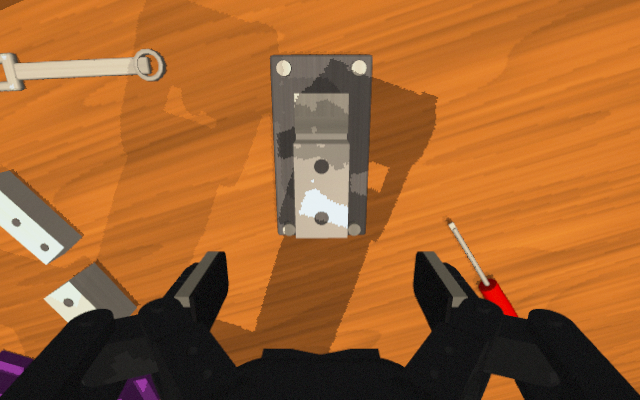

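View pics/s12z.png

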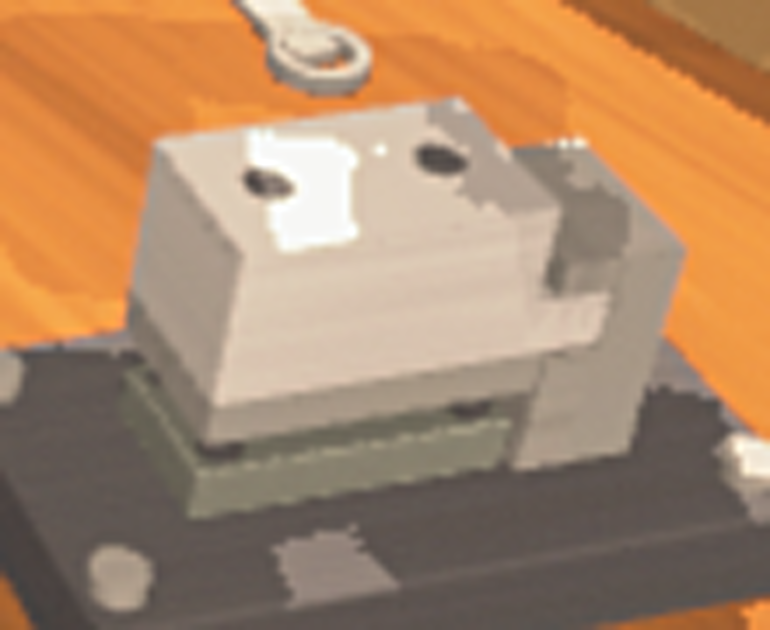

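View pics/c12z.png

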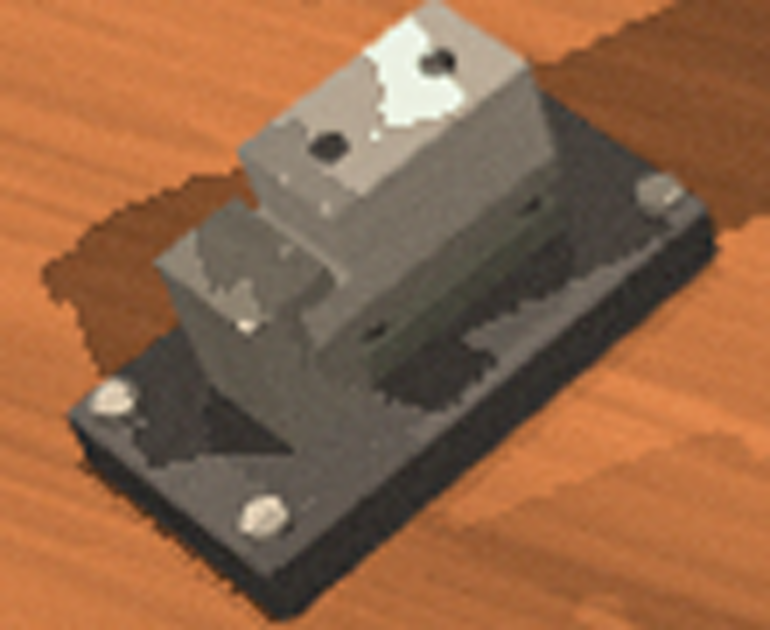

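View pics/c12.png

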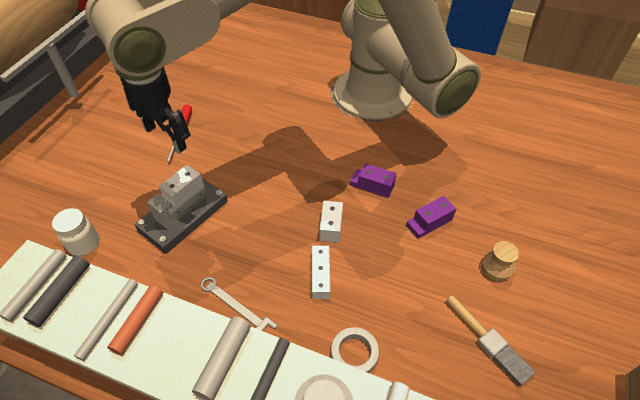

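```bash
cat > m4.py <<'E'
from workcell import *
from h import *
S=camera("scene");D=camera("side")
PS=np.array(S["pose"]);PD=np.array(D["pose"])
un=lambda p,o:[(p[0]+.5)/7-.5+o[0],(p[1]+.5)/7-.5+o[1]]
r=[]
for a,b in zip([(432,2),(528,67),(365,195),(240,152)],[(242,258),(157,143),(460,100),(558,210)]):
    x,e=tri([ray(S,PS,un(a,(125,165))),ray(D,PD,un(b,(400,220)))]);r.append(x);print(x.round(4),round(e[0],4))
r=np.array(r);m=r.mean(0)
hook=(np.array([.5998,-.301,0])+np.array([.613,-.2594,0]))/2
y=np.radians(-17.3);ex=np.array([np.cos(y),np.sin(y),0]);ey=np.array([-ex[1],ex[0],0])
pc=hook-.043*ex
print("yaw",np.degrees(np.arctan2(*((r[2]+r[3]-r[0]-r[1])[[1,0]]))),"rel pad x,y mm",1e3*(m-pc)@ex,1e3*(m-pc)@ey,"top z",m[2],"rear z",r[:2,2].mean(),"front z",r[2:,2].mean())
E
python3 m4.py
```

```text
[ 0.5187 -0.2753  0.1087] 0.0001
[ 0.5317 -0.2334  0.1087] 0.0007
[ 0.5998 -0.2558  0.1116] 0.0063
[ 0.5943 -0.2979  0.1083] 0.0008
yaw -17.38502440936001 rel pad x,y mm -4.537296547982123 0.48401049920429023 top z 0.10931559974698773 rear z 0.1086761876940068 front z 0.10995501179996865
```

```bash
python3 - <<'E'
from workcell import *
print(sign_off())
E
```

```text
the job is handed in; nothing more can be done
None
```

The riser is on the pad with its tongue home against the stop, held under the hook, and I handed the job in at about 17 s. I haven't seen a verdict, since sign-off reports none.

**What I did**
- I found the riser and stand in the scene and side pictures and gripped the riser across its width.
- I refined its alignment to the pad with the wrist camera, then set it down about 35 mm short of home and pressed until the pad was about 5 mm down (about 16.6 N).
- The tongue went into the throat on the first try, catching on neither hook nor sill. I slid it on until it met the stop, where the forward force rose from 8 to 18 N without further motion.
- I eased off about 1 mm, opened the gripper and lifted clear.

**Last checks**
- **Position:** contact came at 35.4 mm of travel, against 35.2 mm predicted. The riser's rear edge is within about 0.5 mm of where I first measured the pad's rear edge.
- **Alignment:** sideways offset is about 0.5 mm and yaw is −17.4°, against −17.3° for the pad.
- **Held down:** the top of the riser is at about 0.1085 m, which puts the pad roughly 3–5 mm down. I could not read the joint or the hook force after letting go.
- **Arm and other blocks:** the force reading is near zero with the arm clear. The two other blocks look unmoved in the scene picture.

**What disagreed**
- One corner in the final measurement had a 6 mm mismatch between the two views, and I put that down to a misread pixel. It still went into the averages, giving an x position of −4.5 mm against −3 mm nominal, within the −6.5 to 0.5 mm allowed.
- The scene/side and wrist estimates of the hook height differed by about 3 mm, so I relied on feel for the throat.

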